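# Snap the stock case lid shut

## Task

The lid of the jewellery stock case is on, but its rim is not snapped: with the fingertips, press down the rim section on each of the four sides until every one clicks shut and stays level with the corners. Do not pick up or lift the case or shove it out of its place, and leave the things around it standing where they are.

Things in the scene. Friction and masses are not known exactly. Their poses are not given: they have to be found in the camera images.
- case: Loose stock case, about 0.9 kg, dark blue with white snap-fit lid, 130 (its x) x 180 (its y) x 45 mm high, flat on the counter (z = 0), turned up to 0.6 rad. Origin: centre of underside, z up. Lid: clear window 72 x 122 mm, its top at 40 mm; around it a 28 mm wide rim: four fixed square corners, tops at 45 mm, and between them one hinged section per side that snaps shut on its own.
- rim_near (a joint): Rim section on the case's own -x side (a long side), 118 x 28 x 5 mm, hinged along its inner edge. In rad: 0 = open, outer edge some 9 mm high; 0.32 = snapped shut, level with the corners. It takes 10 to 14 N down on its grey line at first, then less (more nearer the hinge); past about 0.2 it snaps down by itself and stays; let go sooner, it springs back open.
- rim_left (a joint): Rim section on the case's own +y side (a short side), 68 x 28 x 5 mm, hinged along its inner edge. In rad: 0 = open, outer edge some 9 mm high; 0.32 = snapped shut, level with the corners. It takes 10 to 14 N down on its grey line at first, then less (more nearer the hinge); past about 0.2 it snaps down by itself and stays; let go sooner, it springs back open.
- rim_far (a joint): Rim section on the case's own +x side (a long side), 118 x 28 x 5 mm, hinged along its inner edge. In rad: 0 = open, outer edge some 9 mm high; 0.32 = snapped shut, level with the corners. It takes 10 to 14 N down on its grey line at first, then less (more nearer the hinge); past about 0.2 it snaps down by itself and stays; let go sooner, it springs back open.
- rim_right (a joint): Rim section on the case's own -y side (a short side), 68 x 28 x 5 mm, hinged along its inner edge. In rad: 0 = open, outer edge some 9 mm high; 0.32 = snapped shut, level with the corners. It takes 10 to 14 N down on its grey line at first, then less (more nearer the hinge); past about 0.2 it snaps down by itself and stays; let go sooner, it springs back open.
- press_near (a point): Where to press: middle of the thin grey line on top of the rim section on the case's own -x side (a long side), 20 mm outward from its hinge, 8 mm in from its outer edge; about x = -57, y = 0 mm from the case origin in the case axes. Moves with the section: 45 mm above the counter when shut, about 51 mm when open.
- press_left (a point): Where to press: middle of the thin grey line on top of the rim section on the case's own +y side (a short side), 20 mm outward from its hinge, 8 mm in from its outer edge; about x = 0, y = +82 mm from the case origin in the case axes. Moves with the section: 45 mm above the counter when shut, about 51 mm when open.
- press_far (a point): Where to press: middle of the thin grey line on top of the rim section on the case's own +x side (a long side), 20 mm outward from its hinge, 8 mm in from its outer edge; about x = +57, y = 0 mm from the case origin in the case axes. Moves with the section: 45 mm above the counter when shut, about 51 mm when open.
- press_right (a point): Where to press: middle of the thin grey line on top of the rim section on the case's own -y side (a short side), 20 mm outward from its hinge, 8 mm in from its outer edge; about x = 0, y = -82 mm from the case origin in the case axes. Moves with the section: 45 mm above the counter when shut, about 51 mm when open.
- ring_cone: dark velvet ring cone, 78 mm tall, base 56 mm across, with two gold rings on it; origin under its centre, z up along its axis. Leave alone.
- cleaner_jar: closed amber glass jar with a paper label and black lid, 54 mm across, 70 mm tall, z up along its axis; origin under its centre. Leave alone.
- calculator: desk calculator lying flat, 95 x 135 x 18 mm; origin under its centre. Leave alone.
- bangle: gold bangle lying flat, 68 mm across, 9 mm high; origin at the centre of its underside. Leave alone.
Mind the look-alikes: they are no part of the job. What is shaped like the case but green or yellow is not meant.

How it is judged:
By the outcome, as a careful person would: the job done as asked, in the order asked, and still so for the second after the job is handed in, with the robot touching nothing.
It also fails if it takes over 45 s, if anything falls off the work surface, if the arm or the gripper's body presses on something with over 40 N, if the wrist force passes 120 N, or if a joint passes its speed limit or range.

## Robot

A 6-joint arm with a two-finger parallel gripper is mounted at the origin on the work surface. World frame = base frame: x ahead of the robot, y to its left, z up, the work surface at z = 0. Lengths are in mm, angles in rad, forces in N, time in s.
With the tool pointing down it reaches from about 300 to 950 mm from the base axis. Payload 3.1 kg.
Tool frame: the origin (TCP) lies on the front face of the gripper's body, between the roots of the fingers; the fingertips stand 73 mm ahead of it and the grasp point (between the pads) lies 54 mm ahead of it; z points along the fingers, y is the line along which they close (so a half turn about z gives the same grasp; the last joint's range is limited). The gripper opens to 85 mm and grips with 20 to 120 N. Pads are 22 mm wide; open, the fingers measure 114 mm over their backs; the gripper's body (76 mm by 85 mm) begins 54 mm behind the grasp point. The pads swing forward as they close: fully open they stand 13 mm farther back than shut.
Start: joints at [-1.307, 0.308, 1.634, -0, 1.2, -0.07], TCP at [204.746, -590.518, 303.872] pointing down, gripper open.
Joint ranges: [-3.06, 3.06], [-0.79, 1.96], [0.05, 2.63], [-1.19, 4.34], [0.05, 2.64], [-2.94, 2.94]. Speed limits (rad/s): [2.79, 2.79, 3.14, 3.14, 3.14, 3.14].

## Interface

Orientations are given as [roll, pitch, yaw] about the fixed x, y, z axes, in that order (R = Rz(yaw) Ry(pitch) Rx(roll)).
In Python, from station import manip, eyes, ticket gives the robot as it stands. The module is installed in compiled form; this text tells all that it offers.
- The arm moves only by the tool send_rows, never from a script. Its arguments are lists of equal length, an entry for each row: "travel": the shift along the tool's x, y, z in cm, a list of three; "angular": the turn, a rotation vector about the tool's x, y, z in degrees, a list of three. In form: {"travel": [[dx, dy, dz], ...], "angular": [[rx, ry, rz], ...]}. A call has 1 to 10 rows; each row shifts and turns the commanded pose from where the row before left it, along the tool's axes as they then stand; what a row does not reach is not made up. A row lasts 1/12 s, in which the tool goes at most 41.7 mm and 7.16 degrees, less where a joint would pass 70% of its speed; a pose out of reach is approached as far as the arm can. A call with a gripper value outside its range is refused whole. "fingers" is the closure in counts, from 0 (fully open) to 255 (shut), set as the call begins (left out, the last holds). The fingers move at their own pace and stop on an object; "squeeze" is the grip in N (left out, the last holds). Time passes only in rows, so rows that do not move let the fingers close. It gives the time, the measured TCP pose, the force, the opening and the grip force at its end, in the units of the state.
- manip.get_state(): the state, without advancing time (a new reading comes with each control period).
- eyes.grab_frame(name): name is "scene" or "side" or "wrist"; returns (picture, depth): 420x560x3 uint8, red, green, blue; 420x560 float32, mm along the optical axis (not along the pixel's ray), 0 where there is no reading.
- eyes.camera_info(name): a dict with "mtx" (3x3 intrinsics, pixels), "rvec" (rotation vector, rad) and "tvec" (3), from world to camera coordinates, as OpenCV has them; the wrist camera has in their place "tool_from_camera" (4x4, takes a point from camera to tool coordinates, whose origin is the TCP and whose axes are the flange's). Camera axes: x right, y down, z forward; pixel columns grow to the right and rows downward; lengths in mm; the calibration is good to about 2 mm. A picture is of the moment at which its call begins: read the wrist's pose just before it. camera_info takes no time and is no camera call.
- ticket.hand_in(): hands the job in; it is judged then, once.
The state is a dict: "t": time; "joint_pos": joint angles; "qd": joint speeds; "effort": joint torques, N m; "tool_pos": TCP position; "tool_rot": TCP orientation; "wrist_force": force on the tool from outside, world axes, zero at the start; "torque": the same for the moment, N m; "width": finger opening in mm; "grip_force": force on a finger pad.
Only numpy, scipy, OpenCV 4.12 (cv2) and the standard library are available. Lean on these libraries where they do the work, as an engineer would, in place of code of your own. Each camera call takes 0.05 s, during which the arm holds its last target. There are 200 camera calls.

## Working session

There is one attempt and no reset: what is moved stays moved. The work goes in short steps, Python scripts to look and compute and a tool call to move; the robot and the scene stay as the last step left them, time stands still between calls to the robot, and variables do not carry over. Pictures are saved under pics/ and viewed, at most 10 in all, crops included, and the job is handed in when it is done.

Besides the shell and the picture viewer there is one more tool, called by a JSON object that holds its "name" and its "arguments", one argument or row to a line. send_rows: Moves the arm, as the interface text tells. Its arguments: {"type":"object","properties":{"travel":{"type":"array"},"angular":{"type":"array"},"fingers":{"type":"number"},"squeeze":{"type":"number"}},"required":["travel","angular"]}

```bash
mkdir -p pics; python3 - <<'E'
from station import manip, eyes
import cv2, numpy as np
for n in ("scene","side"):
    p,d=eyes.grab_frame(n); cv2.imwrite(f"pics/{n}0.png",p[:,:,::-1]); np.savez(f"{n}0.npz",p=p,d=d)
    i=eyes.camera_info(n); R=cv2.Rodrigues(np.array(i["rvec"],float))[0]; print(n,np.round(-R.T@np.array(i["tvec"]).ravel()),i["mtx"][0][0])
s=manip.get_state(); print(s)
print(eyes.camera_info("wrist"))
E
```

```text
scene [1002. -490.  861.] 541.9312938049452
side [384. 863. 642.] 384.9123652620198
{'t': 0.1, 'joint_pos': array([-1.30668731e+00,  3.08983635e-01,  1.63505576e+00,  2.23328537e-06,
        1.19970965e+00, -6.97131108e-02]), 'qd': array([-0.00167714, -0.00123156, -0.00357236, -0.00011324, -0.00189121,
       -0.00100394]), 'effort': array([-3.81195096e-04, -4.16409338e+01, -2.77644628e+01, -5.21476170e-05,
        4.03761602e-03,  1.82909764e-05]), 'tool_pos': array([ 204.59655239, -589.93364788,  302.72250078]), 'tool_rot': array([-3.13944164e+00, -1.52281385e-04,  3.33821150e-01]), 'wrist_force': array([ 0.8267219 ,  0.10400954, -0.32244399]), 'torque': array([-0.01733488,  0.01367362,  0.01069751]), 'grip_force': 0.0, 'width': 85.29399489011936}
{'mtx': array([[315.2130948 ,   0.        , 282.72529631],
       [  0.        , 315.2130948 , 208.05842686],
       [  0.        ,   0.        ,   1.        ]]), 'tool_from_camera': array([[ 1.15088858e-03, -9.52491969e-01, -3.04561528e-01,
         7.80755608e+01],
       [ 9.99998822e-01,  1.40549865e-03, -6.16752081e-04,
        -5.96534142e-01],
       [ 1.01551222e-03, -3.04560460e-01,  9.52492465e-01,
        -6.90758609e+01],
       [ 0.00000000e+00,  0.00000000e+00,  0.00000000e+00,
         1.00000000e+00]])}
```

View pics/scene0.png

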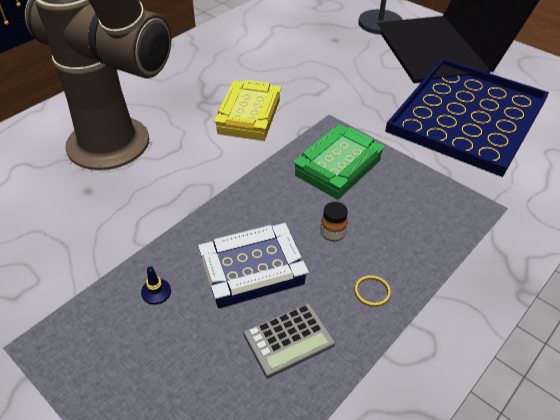

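View pics/side0.png

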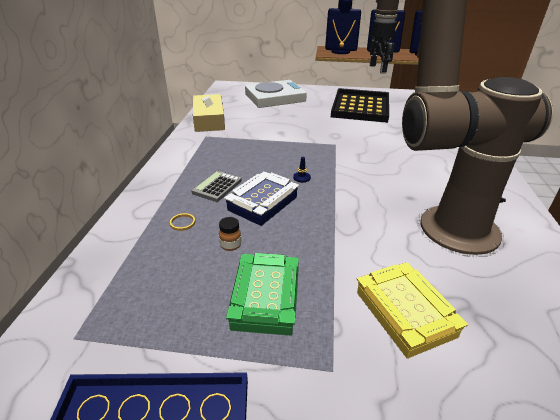

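The candidates are the blue case with the white lid at scene (254,262), a green one at (339,158) and a yellow one at (248,110). Only the first fits the description (dark blue with a white snap lid). I'll confirm it in a crop and measure it.

```bash
cat > h.py <<'E'
import numpy as np, cv2
from station import eyes, manip
from scipy.spatial.transform import Rotation as Ro
def pose(n, s=None):
    i=eyes.camera_info(n); K=np.array(i["mtx"])
    if n=="wrist":
        T=np.eye(4); T[:3,:3]=Ro.from_euler("xyz",s["tool_rot"]).as_matrix(); T[:3,3]=s["tool_pos"]
        M=T@np.array(i["tool_from_camera"]); return K,M[:3,:3],M[:3,3]
    R=cv2.Rodrigues(np.array(i["rvec"],float))[0]; return K,R.T,-R.T@np.array(i["tvec"]).ravel()
def cloud(n,d,s=None):
    K,R,c=pose(n,s); v,u=np.mgrid[:d.shape[0],:d.shape[1]]
    P=np.stack([(u-K[0,2])/K[0,0]*d,(v-K[1,2])/K[1,1]*d,d],-1)@R.T+c
    P[d<=0]=np.nan; return P
def lid(n,p,d,near,s=None):
    P=cloud(n,d,s); hsv=cv2.cvtColor(p,cv2.COLOR_RGB2HSV)
    m=(hsv[...,1]<70)&(hsv[...,2]>120)&(P[...,2]>38)&(P[...,2]<62)&(np.hypot(P[...,0]-near[0],P[...,1]-near[1])<140)
    return P,m
E
python3 - <<'E'
from h import *
for n in ("scene","side"):
    z=np.load(n+"0.npz"); p,d=z["p"],z["d"]
    P=cloud(n,d)
    px={"scene":(254,262),"side":(262,195)}[n]
    c=P[px[1],px[0]]; P,m=lid(n,p,d,c)
    q=P[m]; r=cv2.minAreaRect(q[:,:2].astype(np.float32)); print(n,c.round(),m.sum(),r,np.percentile(q[:,2],[5,50,95]))
    print(cv2.boxPoints(r).round(1).tolist())
    if n=="scene": cv2.imwrite("pics/crop1.png",cv2.resize(p[205:320,130:410,::-1],None,fx=2.8,fy=2.8,interpolation=cv2.INTER_CUBIC))
    for nm,uv in {"scene":dict(cone=(152,270),jar=(335,210),calc=(290,338)),"side":dict(cone=(302,165),jar=(229,223))}[n].items(): print(nm,P[uv[1],uv[0]].round())
E
```

```text
scene [547. -45.  41.] 3697 ((539.4593505859375, -42.96288299560547), (182.07626342773438, 134.4993438720703), 61.35407638549805) [39.57422622 46.39094343 52.82604953]
[[436.79998779296875, -90.5999984741211], [554.7999877929688, -155.10000610351562], [642.0999755859375, 4.699999809265137], [524.0999755859375, 69.19999694824219]]
cone [ 442. -200.   74.]
jar [592. 144.  70.]
calc [ 695. -109.   15.]
side [538. -30.  38.] 1575 ((538.6109008789062, -41.686744689941406), (183.98394775390625, 132.5940399169922), 61.144290924072266) [38.63738761 45.17581351 52.53108241]
[[436.1000061035156, -90.30000305175781], [552.2999877929688, -154.3000030517578], [641.0999755859375, 6.900000095367432], [524.9000244140625, 70.9000015258789]]
cone [ 438. -196.   50.]
jar [589. 148.  69.]
```

View pics/crop1.png

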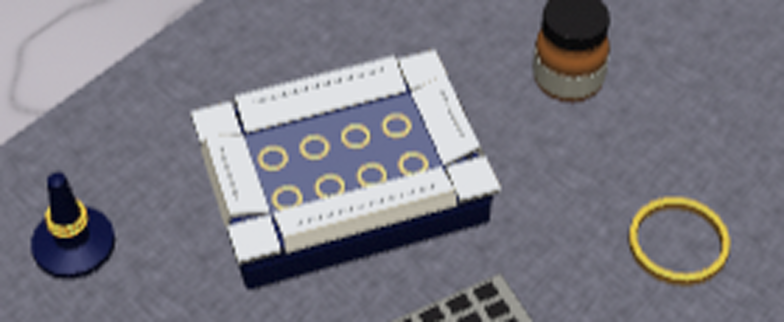

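{"name": "send_rows", "arguments": {
  "travel": [
    [0, 0, 0],
    [0, 0, 0],
    [0, 0, 0],
    [0, 0, 0],
    [0, 0, 0],
    [0, 0, 0]
  ],
  "angular": [
    [0, 0, -7],
    [0, 0, -7],
    [0, 0, -7],
    [0, 0, -7],
    [0, 0, -7],
    [0, 0, -7]
  ],
  "fingers": 255
}}

```text
t: 0.6
tool_pos: [204.6, -590.1, 303.1]
tool_rot: [-3.141, -0.001, 1.073]
wrist_force: [-0.5, 0.3, 0.4]
width: 12.3
grip_force: 0.0
```

{"name": "send_rows", "arguments": {
  "travel": [
    [3, 0.2, 0],
    [3, 0.2, 0],
    [3, 0.2, 0],
    [3, 0.2, 0],
    [3, 0.2, 0],
    [3, 0.2, 0],
    [3, 0.2, 0],
    [3, 0.2, 0],
    [3, 0.2, 0],
    [3, 0.2, 0]
  ],
  "angular": [
    [0, 0, 0],
    [0, 0, 0],
    [0, 0, 0],
    [0, 0, 0],
    [0, 0, 0],
    [0, 0, 0],
    [0, 0, 0],
    [0, 0, 0],
    [0, 0, 0],
    [0, 0, 0]
  ]
}}

```text
t: 1.43
tool_pos: [367.4, -335.9, 303.5]
tool_rot: [-3.141, -0.0, 1.067]
wrist_force: [-0.4, -0.6, -0.7]
width: -0.2
grip_force: 0.0
```

{"name": "send_rows", "arguments": {
  "travel": [
    [3, 0.2, 0],
    [3, 0.2, 0],
    [3, 0.2, 0],
    [3, 0.2, 0],
    [3, 0.2, 0],
    [3, 0.2, 0],
    [2, 0.2, 0],
    [0, 0, 0],
    [0, 0, 0],
    [0, 0, 0]
  ],
  "angular": [
    [0, 0, 0],
    [0, 0, 0],
    [0, 0, 0],
    [0, 0, 0],
    [0, 0, 0],
    [0, 0, 0],
    [0, 0, 0],
    [0, 0, 0],
    [0, 0, 0],
    [0, 0, 0]
  ]
}}

```text
t: 2.27
tool_pos: [475.4, -169.4, 303.5]
tool_rot: [-3.141, 0.001, 1.067]
wrist_force: [0.0, -0.1, 0.3]
width: -0.2
grip_force: 0.0
```

{"name": "send_rows", "arguments": {
  "travel": [
    [3, 0.3, 0],
    [3, 0.3, 0],
    [3, 0.3, 0],
    [3, 0.3, 0],
    [2, 0, 0],
    [0, 0, 0],
    [0, 0, 0]
  ],
  "angular": [
    [0, 0, 0],
    [0, 0, 0],
    [0, 0, 0],
    [0, 0, 0],
    [0, 0, 0],
    [0, 0, 0],
    [0, 0, 0]
  ]
}}

```text
t: 2.85
tool_pos: [553.8, -52.9, 303.6]
tool_rot: [-3.141, 0.001, 1.067]
wrist_force: [-0.7, 0.4, 0.4]
width: 0.1
grip_force: 0.0
```

```bash
cat >> h.py <<'E'
def measure(name):
    s=manip.get_state(); p,d=eyes.grab_frame("wrist"); cv2.imwrite(f"pics/{name}.png",p[:,:,::-1])
    P,m=lid("wrist",p,d,(539,-42),s); q=P[m]; r=cv2.minAreaRect(q[:,:2].astype(np.float32))
    print(s["t"],s["tool_pos"].round(1),s["tool_rot"].round(3),m.sum(),r)
    w,h=r[1]; a=np.deg2rad(r[2]+(0 if w<h else 90)); C=np.array(r[0])   # a: direction of short side (case x)
    if np.cos(a)<0: a+=np.pi
    ex=np.array([np.cos(a),np.sin(a)]); ey=np.array([-ex[1],ex[0]])
    Rt=Ro.from_euler("xyz",s["tool_rot"]).as_matrix()
    for n,o in dict(near=-57*ex,right=-82*ey,far=57*ex,left=82*ey).items():
        t=np.append(C+o,0); near=np.hypot(*(q[:,:2]-t[:2]).T)<8
        print(n,t[:2].round(1),"z",np.median(q[near,2]).round(1),"tool delta",(Rt.T@(np.r_[t[:2],s["tool_pos"][2]]-s["tool_pos"])).round(1))
E
python3 -c "from h import *; measure('w1')"
```

```text
2.85 [553.8 -52.9 303.6] [-3.141e+00  1.000e-03  1.067e+00] 18897 ((538.0592041015625, -42.13932800292969), (182.09033203125, 132.93704223632812), 61.44157409667969)
near [488.  -14.9] z 51.0 tool delta [  1.5 -76.    0. ]
right [ 498.9 -114.2] z 50.4 tool delta [-80.2 -18.6   0.1]
far [588.1 -69.4] z 50.8 tool delta [ 2.1 38.  -0. ]
left [577.3  29.9] z 51.0 tool delta [ 83.8 -19.4  -0.1]
```

View pics/w1.png

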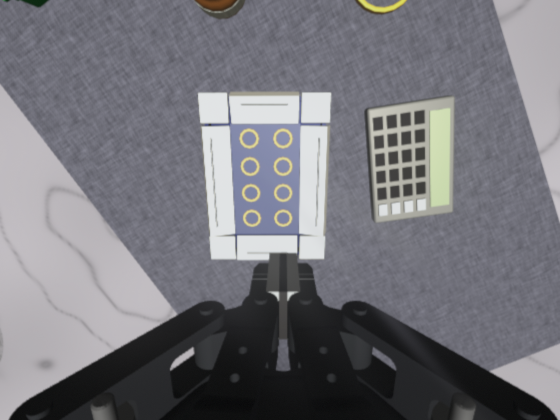

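The wrist picture shows the white lid from (200,92) to (330,260), with all four sections raised and their grey lines at z of about 51 mm. It agrees with the fixed cameras. I'll press the near side first.

{"name": "send_rows", "arguments": {
  "travel": [
    [0.1, -2.5, 0],
    [0, -2.5, 0],
    [0, -2.6, 0],
    [0, 0, 3.5],
    [0, 0, 3.5],
    [0, 0, 3.5],
    [0, 0, 3],
    [0, 0, 2],
    [0, 0, 1],
    [0, 0, 0]
  ],
  "angular": [
    [0, 0, 0],
    [0, 0, 0],
    [0, 0, 0],
    [0, 0, 0],
    [0, 0, 0],
    [0, 0, 0],
    [0, 0, 0],
    [0, 0, 0],
    [0, 0, 0],
    [0, 0, 0]
  ]
}}

```text
t: 3.73
tool_pos: [485.6, -15.9, 136.6]
tool_rot: [-3.136, 0.003, 1.065]
wrist_force: [0.1, 0.1, -0.9]
width: 0.1
grip_force: 0.0
```

{"name": "send_rows", "arguments": {
  "travel": [
    [0, 0, 0.3],
    [0, 0, 0.3],
    [0, 0, 0.2],
    [0, 0, 0.2],
    [0, 0, 0]
  ],
  "angular": [
    [0, 0, 0],
    [0, 0, 0],
    [0, 0, 0],
    [0, 0, 0],
    [0, 0, 0]
  ]
}}

```text
t: 4.15
tool_pos: [488.4, -14.7, 129.4]
tool_rot: [3.14, -0.0, 1.067]
wrist_force: [-0.1, -0.3, 0.0]
width: 0.2
grip_force: 0.0
```

{"name": "send_rows", "arguments": {
  "travel": [
    [0, 0, 0.15],
    [0, 0, 0.15],
    [0, 0, 0.15],
    [0, 0, 0.15],
    [0, 0, 0]
  ],
  "angular": [
    [0, 0, 0],
    [0, 0, 0],
    [0, 0, 0],
    [0, 0, 0],
    [0, 0, 0]
  ]
}}

```text
t: 4.57
tool_pos: [487.6, -14.2, 123.4]
tool_rot: [-3.14, -0.0, 1.067]
wrist_force: [-2.6, 1.1, 5.9]
width: -0.0
grip_force: 2.9
```

{"name": "send_rows", "arguments": {
  "travel": [
    [0, 0, 0.1],
    [0, 0, 0.1],
    [0, 0, 0.1],
    [0, 0, 0]
  ],
  "angular": [
    [0, 0, 0],
    [0, 0, 0],
    [0, 0, 0],
    [0, 0, 0]
  ]
}}

```text
t: 4.9
tool_pos: [488.1, -14.7, 119.6]
tool_rot: [3.141, 0.0, 1.067]
wrist_force: [-0.1, -0.1, 0.6]
width: 0.3
grip_force: 0.0
```

{"name": "send_rows", "arguments": {
  "travel": [
    [0, 0, 0.1],
    [0, 0, 0.1],
    [0, 0, 0]
  ],
  "angular": [
    [0, 0, 0],
    [0, 0, 0],
    [0, 0, 0]
  ]
}}

```text
t: 5.15
tool_pos: [488.2, -14.8, 117.9]
tool_rot: [3.141, 0.0, 1.067]
wrist_force: [-0.4, 0.7, 1.1]
width: -0.0
grip_force: 0.6
```

{"name": "send_rows", "arguments": {
  "travel": [
    [0, 0, -1.5],
    [0, 0, -1.5],
    [0, 2.8, 0],
    [0, 2.8, 0],
    [0, 2.9, 0],
    [0.1, 2.9, 0],
    [0, 0, 0],
    [0, 0, 1.2],
    [0, 0, 0.8],
    [0, 0, 0]
  ],
  "angular": [
    [0, 0, 0],
    [0, 0, 0],
    [0, 0, 0],
    [0, 0, 0],
    [0, 0, 0],
    [0, 0, 0],
    [0, 0, 0],
    [0, 0, 0],
    [0, 0, 0],
    [0, 0, 0]
  ]
}}

```text
t: 5.98
tool_pos: [586.4, -68.3, 125.9]
tool_rot: [-3.138, 0.001, 1.067]
wrist_force: [-1.5, -0.5, 4.2]
width: -0.3
grip_force: 1.3
```

{"name": "send_rows", "arguments": {
  "travel": [
    [0, 0, 0.1],
    [0, 0, 0.15],
    [0, 0, 0.15],
    [0, 0, 0.15],
    [0, 0, 0.15],
    [0, 0, 0.15],
    [0, 0, 0]
  ],
  "angular": [
    [0, 0, 0],
    [0, 0, 0],
    [0, 0, 0],
    [0, 0, 0],
    [0, 0, 0],
    [0, 0, 0],
    [0, 0, 0]
  ]
}}

```text
t: 6.57
tool_pos: [587.0, -68.3, 118.3]
tool_rot: [-3.139, 0.0, 1.067]
wrist_force: [0.2, 0.2, -0.0]
width: 0.1
grip_force: 0.0
```

{"name": "send_rows", "arguments": {
  "travel": [
    [0, 0, -1.5],
    [0, 0, -2.5],
    [0, -2, -3],
    [0, -2, -3],
    [0, 0, -3],
    [0, 0, -3],
    [0, 0, -2],
    [0, 0, 0],
    [0, 0, 0],
    [0, 0, 0]
  ],
  "angular": [
    [0, 0, 0],
    [0, 0, 0],
    [0, 0, 0],
    [0, 0, 0],
    [0, 0, 0],
    [0, 0, 0],
    [0, 0, 0],
    [0, 0, 0],
    [0, 0, 0],
    [0, 0, 0]
  ]
}}

```text
t: 7.4
tool_pos: [552.2, -49.2, 297.7]
tool_rot: [-3.139, 0.001, 1.067]
wrist_force: [-0.1, 0.2, -0.4]
width: -0.0
grip_force: 0.0
```

```bash
python3 -c "from h import *; measure('w2')"
```

```text
7.4 [552.2 -49.2 297.7] [-3.139e+00  1.000e-03  1.067e+00] 18821 ((538.2196655273438, -41.79095458984375), (182.04910278320312, 131.26597595214844), 61.36460494995117)
near [488.2 -14.5] z 44.1 tool delta [ -0.5 -72.9   0.2]
right [ 498.9 -113.8] z 50.5 tool delta [-82.2 -15.5   0.1]
far [588.2 -69.1] z 44.1 tool delta [-0.  41.1 -0.1]
left [577.5  30.2] z 50.9 tool delta [ 81.8 -16.2  -0. ]
```

Near and far are shut, and the case hasn't moved. Left is next.

{"name": "send_rows", "arguments": {
  "travel": [
    [2.7, -0.5, 0],
    [2.7, -0.5, 0],
    [2.8, -0.6, 0],
    [0, 0, 3.5],
    [0, 0, 3.5],
    [0, 0, 3.5],
    [0, 0, 3],
    [0, 0, 2],
    [0, 0, 1],
    [0, 0, 0]
  ],
  "angular": [
    [0, 0, 0],
    [0, 0, 0],
    [0, 0, 0],
    [0, 0, 0],
    [0, 0, 0],
    [0, 0, 0],
    [0, 0, 0],
    [0, 0, 0],
    [0, 0, 0],
    [0, 0, 0]
  ]
}}

```text
t: 8.28
tool_pos: [575.4, 30.0, 129.6]
tool_rot: [-3.133, 0.004, 1.067]
wrist_force: [0.1, -0.0, 0.3]
width: 0.1
grip_force: 0.0
```

{"name": "send_rows", "arguments": {
  "travel": [
    [0, 0, 0.2],
    [0, 0, 0.15],
    [0, 0, 0.15],
    [0, 0, 0.15],
    [0, 0, 0.15],
    [0, 0, 0.15],
    [0, 0, 0.15],
    [0, 0, 0.15],
    [0, 0, 0]
  ],
  "angular": [
    [0, 0, 0],
    [0, 0, 0],
    [0, 0, 0],
    [0, 0, 0],
    [0, 0, 0],
    [0, 0, 0],
    [0, 0, 0],
    [0, 0, 0],
    [0, 0, 0]
  ]
}}

```text
t: 9.03
tool_pos: [580.2, 30.7, 123.7]
tool_rot: [3.14, -0.003, 1.066]
wrist_force: [-1.1, 2.7, 6.2]
width: -0.0
grip_force: 2.9
```

{"name": "send_rows", "arguments": {
  "travel": [
    [0, 0.0, 0.15],
    [0, 0, 0.15],
    [0, 0, 0]
  ],
  "angular": [
    [0, 0, 0],
    [0, 0, 0],
    [0, 0, 0]
  ]
}}

```text
t: 9.28
tool_pos: [578.9, 30.0, 119.0]
tool_rot: [3.141, 0.0, 1.067]
wrist_force: [0.4, -0.4, -1.1]
width: 0.2
grip_force: 0.0
```

{"name": "send_rows", "arguments": {
  "travel": [
    [0, 0.0, 0.1],
    [0, 0, 0.1],
    [0, 0, 0]
  ],
  "angular": [
    [0, 0, 0],
    [0, 0, 0],
    [0, 0, 0]
  ]
}}

```text
t: 9.53
tool_pos: [578.8, 29.8, 117.8]
tool_rot: [-3.141, 0.001, 1.067]
wrist_force: [-2.7, -0.0, 7.6]
width: 0.2
grip_force: 4.0
```

{"name": "send_rows", "arguments": {
  "travel": [
    [0, 0, -1.5],
    [0, 0, -1.7],
    [-3.2, 0, 0],
    [-3.3, 0, 0],
    [-3.3, 0, 0],
    [-3.3, 0, 0],
    [-3.3, -0.1, 0],
    [0, 0, 0],
    [0, 0, 1],
    [0, 0, 0.8]
  ],
  "angular": [
    [0, 0, 0],
    [0, 0, 0],
    [0, 0, 0],
    [0, 0, 0],
    [0, 0, 0],
    [0, 0, 0],
    [0, 0, 0],
    [0, 0, 0],
    [0, 0, 0],
    [0, 0, 0]
  ]
}}

```text
t: 10.37
tool_pos: [499.1, -113.3, 130.4]
tool_rot: [3.141, -0.001, 1.066]
wrist_force: [1.1, 0.5, -0.2]
width: -0.5
grip_force: 0.0
```

{"name": "send_rows", "arguments": {
  "travel": [
    [0, 0, 0],
    [0, 0, 0.15],
    [0, 0, 0.15],
    [0, 0, 0.15],
    [0, 0, 0.15],
    [0, 0, 0.15],
    [0, 0, 0]
  ],
  "angular": [
    [0, 0, 0],
    [0, 0, 0],
    [0, 0, 0],
    [0, 0, 0],
    [0, 0, 0],
    [0, 0, 0],
    [0, 0, 0]
  ]
}}

```text
t: 10.95
tool_pos: [499.0, -113.1, 124.3]
tool_rot: [-3.141, 0.001, 1.068]
wrist_force: [-3.4, -1.0, 6.5]
width: 0.2
grip_force: 3.3
```

{"name": "send_rows", "arguments": {
  "travel": [
    [0, 0.0, 0.15],
    [0, 0, 0.15],
    [0, 0, 0.1],
    [0, 0, 0]
  ],
  "angular": [
    [0, 0, 0],
    [0, 0, 0],
    [0, 0, 0],
    [0, 0, 0]
  ]
}}

```text
t: 11.28
tool_pos: [498.9, -112.9, 119.2]
tool_rot: [3.141, -0.0, 1.067]
wrist_force: [-0.4, -0.3, -0.5]
width: 0.3
grip_force: 0.0
```

{"name": "send_rows", "arguments": {
  "travel": [
    [0, 0.0, 0.1],
    [0, 0, 0.1],
    [0, 0, 0]
  ],
  "angular": [
    [0, 0, 0],
    [0, 0, 0],
    [0, 0, 0]
  ]
}}

```text
t: 11.53
tool_pos: [499.1, -113.0, 117.9]
tool_rot: [-3.141, -0.0, 1.067]
wrist_force: [-0.3, 0.4, 4.5]
width: -0.3
grip_force: 2.4
```

{"name": "send_rows", "arguments": {
  "travel": [
    [0, 0, -1.5],
    [0, 0, -2.5],
    [2.5, 0.4, -3],
    [2.5, 0.4, -3],
    [2.5, 0.4, -3],
    [0.5, 0.4, -3],
    [0, 0, -2],
    [0, 0, 0],
    [0, 0, 0],
    [0, 0, 0]
  ],
  "angular": [
    [0, 0, 0],
    [0, 0, 0],
    [0, 0, 0],
    [0, 0, 0],
    [0, 0, 0],
    [0, 0, 0],
    [0, 0, 0],
    [0, 0, 0],
    [0, 0, 0],
    [0, 0, 0]
  ]
}}

```text
t: 12.37
tool_pos: [550.5, -50.7, 295.9]
tool_rot: [-3.139, 0.001, 1.067]
wrist_force: [0.0, 0.1, -0.7]
width: 0.2
grip_force: 0.0
```

```bash
python3 -c "from h import *; measure('w3')"
```

```text
12.3667 [550.5 -50.7 295.9] [-3.139e+00  1.000e-03  1.067e+00] 18901 ((537.9810791015625, -42.26887512207031), (180.80001831054688, 131.17982482910156), 61.36404800415039)
near [488. -15.] z 44.2 tool delta [  1.1 -72.1   0.2]
right [ 498.7 -114.2] z 44.0 tool delta [-80.7 -14.7   0.1]
far [588.  -69.6] z 44.2 tool delta [ 1.6 41.9 -0.1]
left [577.3  29.7] z 44.3 tool delta [ 83.3 -15.4  -0. ]
```

View pics/w3.png

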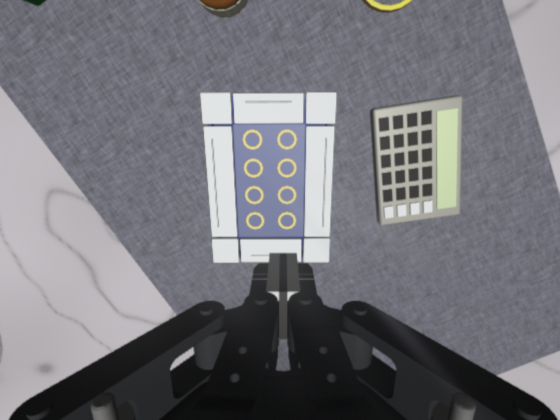

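The lid from (202,92) to (335,262) is now flat on all four sides at z of about 44 mm, level with the corners. The case is where it was, and so are the things around it, so I'm handing in.

```bash
python3 -c "from station import ticket; print(ticket.hand_in())"
```

```text
the job is handed in; nothing more can be done
None
```

All four rim sections of the white-lidded blue case are snapped shut and level with the corners; the case did not move, nothing else was touched, and the job was handed in at about 12.4 s.

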